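Close the key machine's guard and press start

ROBOT

A 6-joint arm with a two-finger parallel gripper is mounted at the origin on the work surface. World frame = base frame: x ahead of the robot, y to its left, z up, the work surface at z = 0. Lengths are in m, angles in rad, forces in N, time in s.
With the tool pointing down it reaches from about 0.375 to 0.9 m from the base axis. Payload 3.1 kg.
Tool frame: the origin (TCP) lies midway between the tips of the shut fingers; the grasp point (between the pads) lies 19 mm behind it; x points along the fingers, z is the direction in which the jaws open and shut, and the axes are right-handed (so a half turn about x gives the same grasp; the last joint's range is limited). The gripper opens to 85 mm and grips with 20 to 120 N. Pads are 22 mm wide; open, the fingers measure 114 mm over their backs; the gripper's body (76 mm by 85 mm) begins 54 mm behind the grasp point. The pads swing forward as they close: fully open they stand 13 mm farther back than shut.
Start: joints at [-1.444, 0.527, 1.433, -0, 1.181, -0.178], TCP at [0.188, -0.596, 0.231] pointing down, gripper open.
Joint ranges: [-3.08, 3.08], [-0.75, 2.2], [0.22, 2.44], [-1.43, 4.57], [0, 2.65], [-2.85, 2.85]. Speed limits (rad/s): [2.79, 2.79, 3.14, 3.14, 3.14, 3.14].

INTERFACE

Orientations are given as a unit quaternion [x, y, z, w].
In Python, from station import status, snapshot, camera_params, ticket gives the robot as it stands.
- The arm moves only by the tool arm_command, never from a script. Its argument "series" is a list that holds one entry, the list of rows, each a list of 4 numbers: the shift along the tool's x, y, z in mm, then the turn about the tool's x in rad. A call has 1 to 10 rows; each row shifts and turns the commanded pose from where the row before left it, along the tool's axes as they then stand; what a row does not reach is not made up. A row lasts 1/10 s, in which the tool goes at most 50 mm and 8.59 degrees, less where a joint would pass 70% of its speed; a pose out of reach is approached as far as the arm can. A call is refused whole if a number of a shift passes 50 or a number of a turn 0.15, either way. A call with a gripper value outside its range is refused whole. "jaw" is the opening in per cent of the stroke, from 0 (shut) to 100 (fully open), set as the call begins (left out, the last holds). The fingers move at their own pace and stop on an object; "force" is the grip in N (left out, the last holds). Time passes only in rows, so rows that do not move let the fingers close. It gives the time, the measured TCP pose, the force and the opening at its end, in the units of the state.
- status.sense(): the state, without advancing time (a new reading comes with each control period).
- snapshot(name): name is "scene" or "top" or "wrist"; returns the picture (384x512x3 uint8, red, green, blue); there is no depth.
- camera_params(name): a dict with "fovy" (degrees; the focal length in pixels is half the picture's height over the tangent of half this angle, whatever the lens; pixels are square), "cx", "cy" (the principal point, pixels), "extrinsics" (4x4, takes a point from camera to world coordinates); the wrist camera has in their place "mount" (4x4, takes a point from camera to tool coordinates, whose origin is the TCP and whose axes are the tool frame's). Camera axes: x right, y down, z forward; pixel columns grow to the right and rows downward; lengths in m; the calibration is good to about 2 mm. A picture is of the moment at which its call begins: read the wrist's pose just before it. camera_params takes no time and is no camera call.
- ticket.sign_off(): hands the job in, once; it reports no verdict.
The state is a dict: "t": time; "q": joint angles; "qd": joint speeds; "tau": joint torques, N m; "tcp_pos": TCP position; "tool_rot": TCP orientation; "force": force on the tool from outside, world axes, zero at the start; "ft_torque": the same for the moment, N m; "finger_gap": opening from 0.0 (shut) to 1.0 (fully open).
Only numpy, scipy, OpenCV 4.12 (cv2) and the standard library are available. Lean on these libraries where they do the work, as an engineer would, in place of code of your own. Each camera call takes 0.05 s, during which the arm holds its last target. There are 200 camera calls.

TASK

The key is already clamped in the key-cutting machine, so get the cut going: with the fingertips, gently push the machine's raised guard down until it is fully shut, and then gently press the start button (the low, flat, round one on the control box) all the way in and let it spring back. Do not touch the other three controls (the mushroom-shaped one, the square one and the narrow bar), and leave the keys, locks and everything else on the bench lying where they are; nothing is to be picked up.

Things in the scene. Friction and masses are not known exactly. Their poses are not given: they have to be found in the camera images.
- guard (a joint): hinge of the machine's black guard, rad: 0 = fully shut (level), grows as it is raised; it starts raised 0.4 to 0.85, and friction keeps it where it is left. A few newtons pushed down near its middle move it; a hard stop at 0
- guard_hinge (a point): middle of the guard's hinge axis, 165 mm above the bench, on the robot-side edge of the red housing. x axis: level, from the guard towards the housing (away from the robot); y axis: along the hinge; z up
- guard_middle (a point): point on the upper face of the guard's flat top panel, midway across its width, 80 mm from the hinge axis; its axes turn with the guard (x towards the hinge, z out of the upper face)
- guard_edge (a point): middle of the guard's free edge, on the upper face, 140 mm from the hinge axis; same axes. The guard's panel is 220 mm wide and 5 mm thick, with a 45 mm apron hanging from the free edge and cheeks at the sides
- machine: key-cutting machine with its guard: grey base 340 (x) x 280 (y) x 80 mm, red housing on its far half 140 x 260 mm, top at 190 mm, the guard in front of it towards the robot. Fixed. Origin at the centre of the underside, x pointing away from the robot; turned up to 0.15 rad
- control_box: white control box 130 (x) x 300 (y) x 60 mm, fixed, beside the machine, on either side of it; origin at the centre of its underside, z up. Four black spring controls stand in a row along its y axis, 65 mm apart, in any order, on a line 20 mm to the far (+x) side of its middle
- start_top (a point): centre of the top face of the start button: the flat, round cap, 30 mm diameter, standing 17.5 mm above the box; z up, pressed straight down. The point moves with the cap
- start (a joint): travel of the start button, m: 0 = out, 0.006 = fully in. Springs back; about 1.2 N starts it, 4.8 N holds it fully in
- start_base: the start button with its fixed collar (44 mm diameter, 4 mm high); origin at the centre of the collar's underside, 1.5 mm above the box
- mushroom_base: mushroom-shaped button, 42 mm diameter head, its top 32.5 mm above the box, in a collar like that of start; origin as for start. Not to be touched
- square_base: square button 28 x 28 mm, top 17.5 mm above the box, same collar and origin. Not to be touched
- bar_base: narrow bar-shaped button, 42 (x) x 14 (y) mm, top 19.5 mm above the box, same collar and origin. Not to be touched
- key_on_box: brass key, about 61 mm long, 26 mm wide round bow, 5 mm thick, lying on the robot-side strip of the control box top; origin under it. Leave it
- key_blank: steel key blank with square bow, about 60 mm long, 5 mm thick, lying on the bench on the robot side of the control box; origin under it. Leave it
- padlock: brass padlock 22 x 45 x 40 mm with steel shackle to 70 mm height, standing on the bench; origin at the centre of its underside. Leave it
- lock_cylinder: brass door-lock cylinder 65 x 17 x 33 mm, standing on its narrow edge on the bench; origin at the centre of its underside. Leave it
- brush: wooden hand brush 170 mm long, lying on top of the machine housing; origin under it. Leave it
- oil_can: can 44 mm diameter, 110 mm tall, standing on the bench beyond the control box; origin at the centre of its underside. Leave it
- key_tray: red divided tray of key blanks 120 x 150 x 35 mm on the bench beyond the control box, fixed; origin at the centre of its underside

How it is judged:
By the outcome, as a careful person would: the job done as asked, in the order asked, and still so for the second after the job is handed in, with the robot touching nothing.
It also fails if it takes over 48 s, if anything falls off the work surface, if the arm or the gripper's body presses on something with over 40 N, if the wrist force passes 120 N, or if a joint passes its speed limit or range.

## Working session

There is one attempt and no reset: what is moved stays moved. The work goes in short steps, Python scripts to look and compute and a tool call to move; the robot and the scene stay as the last step left them, time stands still between calls to the robot, and variables do not carry over. Pictures are saved under pics/ and viewed, about 8 in all and at most 12, crops included, and the job is handed in when it is done.

Besides the shell and the picture viewer there is one more tool, called after "Call:" as name([rows], argument=value, ...), one row to a line, values as JSON. arm_command: Moves the arm, as the interface text tells. Its arguments: {"type":"object","properties":{"series":{"type":"array"},"jaw":{"type":"number"},"force":{"type":"number"}},"required":["series"]}

```bash
mkdir -p pics; python3 - <<'E'
from station import status, snapshot, camera_params
import cv2,numpy as np
np.set_printoptions(precision=4,suppress=True)
for n in("scene","top"):
    cv2.imwrite(f"pics/{n}0.png",cv2.resize(snapshot(n)[:,:,::-1],(768,576),interpolation=cv2.INTER_CUBIC)); print(n,camera_params(n))
print(camera_params("wrist")); print(status.sense())
E
```

```text
scene {'fovy': 51.35547669904915, 'cx': 253.68826161734978, 'cy': 193.19720756562668, 'extrinsics': array([[-0.9819,  0.1762, -0.069 ,  0.6458],
       [ 0.1892,  0.9095, -0.3702,  0.3804],
       [-0.0025, -0.3766, -0.9264,  1.1266],
       [ 0.    ,  0.    ,  0.    ,  1.    ]])}
top {'fovy': 48.7852830983768, 'cx': 253.09446277700755, 'cy': 186.7338046955665, 'extrinsics': array([[ 0.0152, -0.9852,  0.1706,  0.4073],
       [-0.9996, -0.011 ,  0.0259, -0.0166],
       [-0.0237, -0.1709, -0.985 ,  1.0797],
       [ 0.    ,  0.    ,  0.    ,  1.    ]])}
{'fovy': 65.31834210290168, 'cx': 254.92330556153163, 'cy': 190.62299820611847, 'mount': array([[ 0.0006, -0.3296,  0.9441, -0.1421],
       [ 0.001 , -0.9441, -0.3296,  0.085 ],
       [ 1.    ,  0.0011, -0.0003,  0.0008],
       [ 0.    ,  0.    ,  0.    ,  1.    ]])}
{'t': 0.1, 'q': array([-1.4445,  0.5284,  1.4338, -0.    ,  1.1814, -0.1785]), 'qd': array([-0.0004, -0.0007, -0.0026, -0.0008,  0.0012, -0.0011]), 'tau': array([  0.0001, -44.3304, -17.8586,  -0.0003,   0.0039,   0.    ]), 'tcp_pos': array([ 0.1875, -0.5955,  0.2304]), 'tool_rot': array([ 0.4188,  0.5706, -0.4178,  0.5696]), 'force': array([0.0964, 0.2847, 0.3946]), 'ft_torque': array([0.0263, 0.0732, 0.0316]), 'finger_gap': 0.997471338958899}
```

View pics/scene0.png

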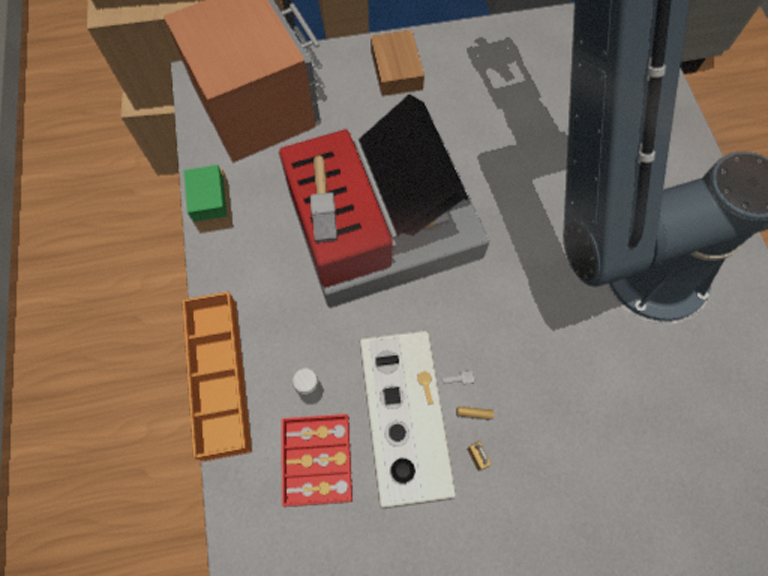

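View pics/top0.png

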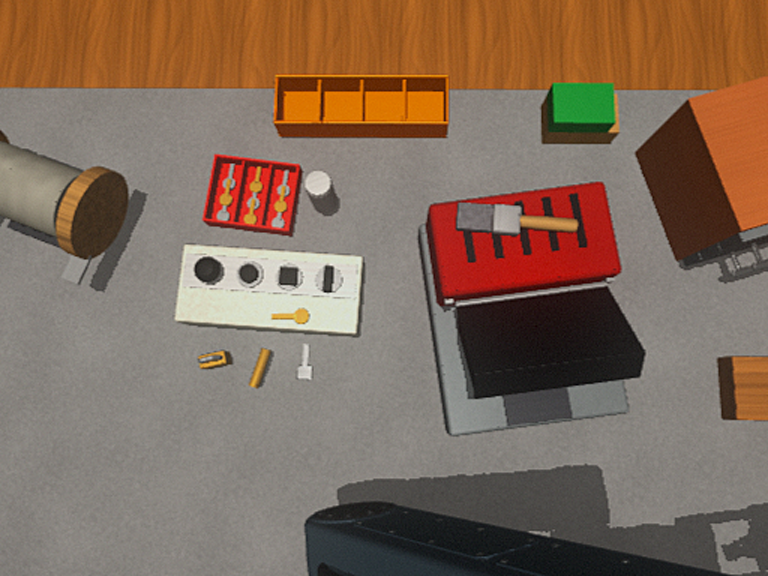

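The box is at +y, with the controls running from +y as mushroom, flat round start, square, bar. In the top view start is at about (250,273) of the 768-wide picture, and in the scene view at about (397,433). The machine is at −y. Its guard is raised, with the free edge from about (467,352) to (640,345) in the top view and from about (467,195) to (410,97) in the scene view.

```bash
cat >h.py <<'E'
from station import status, snapshot, camera_params
import cv2,numpy as np
from scipy.spatial.transform import Rotation as R
np.set_printoptions(precision=4,suppress=True)
def cam(n,s=None):
    c=camera_params(n); f=192/np.tan(np.radians(c["fovy"])/2)
    if n=="wrist":
        T=np.eye(4);T[:3,:3]=R.from_quat(s["tool_rot"]).as_matrix();T[:3,3]=s["tcp_pos"];E=T@c["mount"]
    else:E=c["extrinsics"]
    return f,c["cx"],c["cy"],E
def ray(C,p):
    f,cx,cy,E=C;return E[:3,3],E[:3,:3]@np.array([(p[0]-cx)/f,(p[1]-cy)/f,1])
def onz(C,p,z):
    o,d=ray(C,p);return o+d*(z-o[2])/d[2]
def proj(C,X):
    f,cx,cy,E=C;v=E[:3,:3].T@(np.array(X)-E[:3,3]);return np.array([f*v[0]/v[2]+cx,f*v[1]/v[2]+cy])
def tri(rs):
    A=0;b=0
    for o,d in rs:
        d=d/np.linalg.norm(d);P=np.eye(3)-np.outer(d,d);A=A+P;b=b+P@o
    return np.linalg.solve(A,b)
def big(m,win):
    x0,y0,x1,y1=win;k=np.zeros_like(m);k[y0:y1,x0:x1]=m[y0:y1,x0:x1]
    cs=cv2.findContours(k,cv2.RETR_EXTERNAL,cv2.CHAIN_APPROX_NONE)[0];return max(cs,key=cv2.contourArea)
E
python3 - <<'E'
from h import *
W={"top":dict(red=(270,110,430,210),blk=(295,190,440,270),st=(154,172,178,192),box=(110,155,250,230)),
"scene":dict(red=(180,80,265,195),blk=(235,60,315,165),st=(254,279,276,298),box=(230,215,310,345))}
S={}
for n in W:
    I=snapshot(n).astype(int);C=cam(n);r,g,b=I[...,0],I[...,1],I[...,2]
    red=((r>110)&(g<60)).astype(np.uint8);blk=(I.max(2)<45).astype(np.uint8);wh=(I.min(2)>170).astype(np.uint8)
    for k,m in(("red",red),("blk",blk),("st",(I.max(2)<70).astype(np.uint8)),("box",wh)):
        c=big(m,W[n][k]);M=cv2.moments(c);cen=(M["m10"]/M["m00"],M["m01"]/M["m00"])
        h=cv2.convexHull(c) ;p=cv2.approxPolyDP(h,3,True)[:,0]
        print(n,k,cv2.contourArea(c),np.array(cen),p.tolist())
        if k=="st":S[n]=ray(C,cen);print(onz(C,cen,.0775))
        if k=="red":print([onz(C,q,.19)[:2].round(3).tolist() for q in p])
        if k=="box":print([onz(C,q,.06)[:2].round(3).tolist() for q in p])
print(tri(S.values()))
E
```

```text
top red 5145.5 [351.0216 163.0155] [[402, 123], [413, 181], [295, 195], [288, 136]]
[[0.705, -0.315], [0.577, -0.332], [0.545, -0.082], [0.674, -0.067]]
top blk 6734.5 [364.6708 228.2236] [[429, 235], [423, 251], [317, 265], [304, 205], [404, 191]]
top st 94.0 [165.5532 182.094 ] [[168, 177], [171, 184], [165, 188], [160, 180]]
[0.5899 0.2218 0.0775]
top box 5912.0 [179.0889 192.1594] [[123, 164], [240, 171], [236, 221], [118, 213]]
[[0.638, 0.335], [0.623, 0.043], [0.5, 0.05], [0.515, 0.339]]
scene red 3989.5 [222.5992 131.4308] [[231, 87], [260, 161], [212, 176], [187, 99]]
[[0.578, -0.326], [0.543, -0.08], [0.672, -0.061], [0.706, -0.309]]
scene blk 3619.5 [274.194  109.7068] [[273, 63], [282, 69], [311, 132], [285, 148], [265, 153], [240, 92]]
scene st 73.0 [264.5 288. ] [[266, 283], [269, 290], [263, 293], [260, 286]]
[0.5902 0.2263 0.0775]
scene box 5119.5 [270.559  279.3434] [[283, 221], [302, 330], [254, 336], [241, 226]]
[[0.502, 0.052], [0.517, 0.344], [0.639, 0.335], [0.62, 0.044]]
[0.5907 0.2245 0.0685]
```

```bash
python3 - <<'E'
from h import *
H=np.array([.560,-.206,.165]);a=.132;ux=np.array([np.cos(a),np.sin(a),0]);uy=np.array([-np.sin(a),np.cos(a),0])
for n,p,s in(("scene",(311,132),.11),("scene",(273,63),-.11),("top",(311,236),.11),("top",(429,234),-.11)):
    o,d=ray(cam(n),p);X=o+d*((H+s*uy-o)@uy)/(d@uy);v=X-H;print(n,X,"r",np.hypot(v@ux,v[2]),"ang",np.arctan2(v[2],-v@ux))
s=status.sense();M=R.from_quat(s["tool_rot"]).as_matrix();print(M)
t=np.array([*(H-.085*ux)[:2],.34]);print(t,M.T@(t-s["tcp_pos"])*1000)
E
```

```text
scene [ 0.402  -0.116   0.2324] r 0.15972464334512668 ang 0.43563520205546963
scene [ 0.4577 -0.3305  0.2577] r 0.1498604723371409 ang 0.6666934908881375
top [ 0.4551 -0.109   0.2491] r 0.12405277658990073 ang 0.7449550477441297
top [ 0.461  -0.3301  0.266 ] r 0.1526149701626973 ang 0.7228354222040149
[[-0.0002  0.9539  0.3001]
 [ 0.0014  0.3001 -0.9539]
 [-1.      0.0002 -0.0014]]
[ 0.4757 -0.2172  0.34  ] [-108.8675  388.5541 -274.7704]
```

Call:
arm_command([
  [[-37, 0, 0, 0], [-37, 0, 0, 0], [-35, 20, -14, 0], [0, 30, -21, 0], [0, 30, -21, 0], [0, 30, -21, 0], [0, 30, -21, 0], [0, 30, -21, 0], [0, 30, -21, 0], [0, 30, -21, 0]],
], jaw=0, force=40)

```text
t: 1.2
tcp_pos: [0.3593, -0.3721, 0.3402]
tool_rot: [0.418, 0.57, -0.418, 0.57]
force: [0.3, -0.6, -0.7]
finger_gap: 0.002
```

Call:
arm_command([
  [[0, 30, -21, 0], [0, 30, -21, 0], [0, 30, -21, 0], [0, 30, -21, 0], [0, 30, -21, 0], [0, 9, -9, 0], [0, 0, 0, 0], [0, 0, 0, 0]],
])

```text
t: 2.0
tcp_pos: [0.4756, -0.2177, 0.3402]
tool_rot: [0.418, 0.57, -0.419, 0.57]
force: [-0.3, 0.0, -0.2]
finger_gap: 0.002
```

```bash
python3 - <<'E'
from h import *
s=status.sense();I=snapshot("wrist");J=snapshot("top");print(s["t"],s["tcp_pos"],s["q"],s["force"],s["finger_gap"])
print(R.from_quat(s["tool_rot"]).as_matrix())
cv2.imwrite("pics/c1.png",np.hstack([I,J[90:474,230:512]])[:,:,::-1])
E
```

```text
2.0 [ 0.4756 -0.2177  0.3402] [-0.6424  0.2718  1.5385 -0.0011  1.3316  0.6237] [-0.3429  0.0162 -0.1948] 0.0019846225596503704
[[-0.0008  0.9539  0.3003]
 [-0.0007  0.3003 -0.9539]
 [-1.     -0.001   0.0004]]Traceback (most recent call last):
  File "<stdin>", line 4, in <module>
    return _nx.concatenate(arrs, 1, dtype=dtype, casting=casting)
           ~~~~~~~~~~~~~~~^^^^^^^^^^^^^^^^^^^^^^^^^^^^^^^^^^^^^^^
ValueError: all the input array dimensions except for the concatenation axis must match exactly, but along dimension 0, the array at index 0 has size 384 and the array at index 1 has size 294
```

```bash
python3 - <<'E'
from h import *
I=snapshot("wrist");J=snapshot("top")
cv2.imwrite("pics/c1.png",np.hstack([I,J[:,230:]])[:,:,::-1])
E
```

```text
(no output)
```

View pics/c1.png

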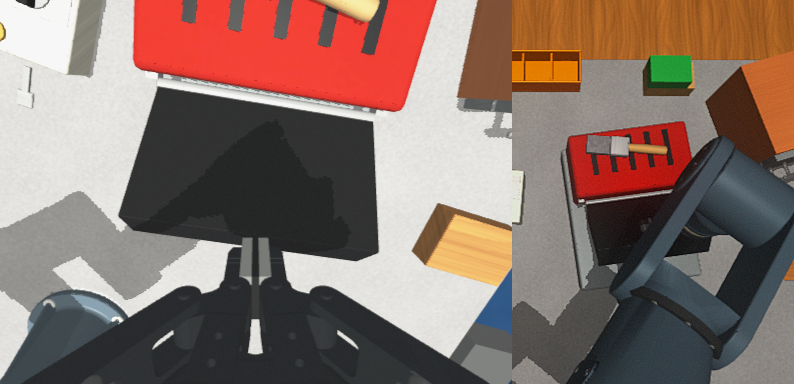

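The wrist view shows the shut fingertips at about (255,240), over the guard panel. The panel's free edge runs from about (120,217) to (380,250). I'll lower the tool now.

Call:
arm_command([
  [[15, 0, 0, 0], [20, 0, 0, 0], [20, 0, 0, 0], [15, 0, 0, 0], [7, 0, 0, 0], [5, 0, 0, 0], [5, 0, 0, 0], [5, 0, 0, 0], [5, 0, 0, 0], [4, 0, 0, 0]],
])

```text
t: 3.2
tcp_pos: [0.4762, -0.2171, 0.2392]
tool_rot: [0.418, 0.57, -0.418, 0.57]
force: [0.6, 0.2, 2.0]
finger_gap: 0.004
```

Call:
arm_command([
  [[4, 0, 0, 0], [4, 0, 0, 0], [4, 0, 0, 0], [4, 0, 0, 0], [4, 0, 0, 0], [4, 0, 0, 0], [4, 0, 0, 0], [4, 0, 0, 0], [4, 0, 0, 0], [4, 0, 0, 0]],
])

```text
t: 4.2
tcp_pos: [0.476, -0.2171, 0.1989]
tool_rot: [0.418, 0.57, -0.418, 0.57]
force: [0.0, 0.1, 2.7]
finger_gap: -0.001
```

Contact is at about 2.7 N. I'll keep going, slowing down near the stop.

Call:
arm_command([
  [[4, 0, 0, 0], [4, 0, 0, 0], [4, 0, 0, 0], [4, 0, 0, 0], [3, 0, 0, 0], [3, 0, 0, 0], [2, 0, 0, 0], [2, 0, 0, 0], [1, 0, 0, 0]],
])

```text
t: 5.1
tcp_pos: [0.476, -0.217, 0.1721]
tool_rot: [0.418, 0.57, -0.418, 0.57]
force: [-0.3, 0.0, 1.7]
finger_gap: 0.003
```

Call:
arm_command([
  [[1, 0, 0, 0], [1, 0, 0, 0], [0, 0, 0, 0]],
])

```text
t: 5.4
tcp_pos: [0.4762, -0.2171, 0.1702]
tool_rot: [0.418, 0.57, -0.418, 0.57]
force: [-0.6, -0.3, 0.5]
finger_gap: 0.003
```

Call:
arm_command([
  [[1, 0, 0, 0], [1, 0, 0, 0], [1, 0, 0, 0], [0, 0, 0, 0]],
])

```text
t: 5.8
tcp_pos: [0.4762, -0.2171, 0.1676]
tool_rot: [0.418, 0.57, -0.418, 0.57]
force: [-1.2, 0.3, 4.3]
finger_gap: -0.001
```

Call:
arm_command([
  [[1, 0, 0, 0], [1, 0, 0, 0], [0, 0, 0, 0]],
])

```text
t: 6.1
tcp_pos: [0.4763, -0.2171, 0.1674]
tool_rot: [0.418, 0.57, -0.418, 0.571]
force: [-4.1, 2.2, 16.9]
finger_gap: 0.003
```

Call:
arm_command([
  [[-3, 0, 0, 0], [-15, 0, 0, 0], [-30, 0, 0, 0], [-40, 0, 0, 0], [-15, 0, 0, 0], [0, 10, -16, 0], [0, 16, -26, 0], [0, 20, -32, 0], [0, 20, -32, 0], [0, 20, -32, 0]],
])

```text
t: 7.1
tcp_pos: [0.5172, -0.0583, 0.268]
tool_rot: [0.419, 0.57, -0.418, 0.57]
force: [-0.2, -0.8, -0.1]
finger_gap: -0.003
```

Call:
arm_command([
  [[0, 20, -32, 0], [0, 20, -32, 0], [0, 20, -32, 0], [0, 20, -32, 0], [0, 20, -32, 0], [0, 20, -32, 0], [0, 20, -32, 0], [0, 15, -24, 0], [0, 0, 0, 0], [0, 0, 0, 0]],
])

```text
t: 8.1
tcp_pos: [0.5899, 0.2239, 0.2674]
tool_rot: [0.417, 0.571, -0.418, 0.57]
force: [-0.8, -0.3, -0.3]
finger_gap: -0.004
```

```bash
python3 - <<'E'
from h import *
s=status.sense();I=snapshot("wrist");J=snapshot("scene");print(s)
B=np.array([.590,.224,.0775]);C=cam("wrist",s);print(proj(C,B),proj(C,s["tcp_pos"]))
M=R.from_quat(s["tool_rot"]).as_matrix();print(M.T@(B-s["tcp_pos"])*1000)
np.save("w.npy",I)
cv2.imwrite("pics/c2.png",np.hstack([I,J[:,150:420]])[:,:,::-1])
E
```

```text
{'t': 8.1, 'q': array([ 0.1861,  0.4999,  1.3748, -0.0004,  1.268 ,  1.4506]), 'qd': array([-0.0304, -0.0133,  0.0183, -0.0054,  0.0037, -0.0018]), 'tau': array([  0.8768, -44.0287, -19.3326,   0.0773,  -0.0368,   0.0086]), 'tcp_pos': array([0.5899, 0.2239, 0.2674]), 'tool_rot': array([ 0.4175,  0.5706, -0.4182,  0.5703]), 'force': array([-0.8437, -0.2679, -0.343 ]), 'ft_torque': array([-0.0318,  0.015 , -0.0005]), 'finger_gap': -0.003755146577108177}
[254.2585 164.6647] [253.5057 252.2502]
[189.9425   0.3707  -0.1092]
```

View pics/c2.png

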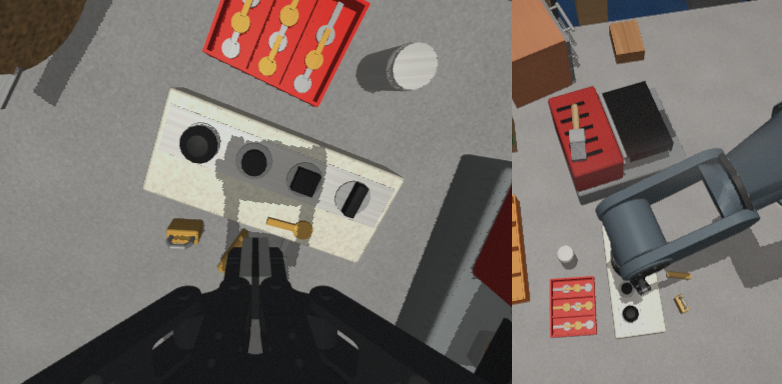

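The scene view shows the guard level. In the wrist view start is at about (254,162) and my estimate projects to (254,165). I'll refine that.

```bash
python3 - <<'E'
from h import *
s=status.sense();I=np.load("w.npy").astype(int);C=cam("wrist",s);M=R.from_quat(s["tool_rot"]).as_matrix()
for t in(40,50,60):
    c=big((I.max(2)<t).astype(np.uint8),(232,138,276,186));m=cv2.moments(c);p=(m["m10"]/m["m00"],m["m01"]/m["m00"]);X=onz(C,p,.0775)
    print(t,cv2.contourArea(c),cv2.boundingRect(c),p,X,M.T@(X-s["tcp_pos"])*1000)
E
```

```text
40 469.0 (242, 150, 24, 26) (253.60909737029138, 162.3773987206823) [0.5923 0.2242 0.0775] [190.3499   2.9425  -0.8501]
50 479.0 (242, 150, 24, 26) (253.55219206680584, 162.44258872651358) [0.5922 0.2242 0.0775] [190.3499   2.8664  -0.9149]
60 499.5 (241, 149, 26, 27) (253.69336002669334, 162.31498164831498) [0.5923 0.2241 0.0775] [190.3498   3.0155  -0.7541]
```

Call:
arm_command([
  [[15, 1, -0.5, 0], [30, 1, 0, 0], [40, 0, 0, 0], [40, 0, 0, 0], [30, 0, 0, 0], [15, 0, 0, 0], [8, 0, 0, 0], [3, 0, 0, 0], [0, 0, 0, 0]],
])

```text
t: 9.1
tcp_pos: [0.5929, 0.2244, 0.0883]
tool_rot: [0.419, 0.57, -0.418, 0.571]
force: [-0.8, 1.1, 0.7]
finger_gap: -0.001
```

Call:
arm_command([
  [[2, 0, 0, 0], [2, 0, 0, 0], [2, 0, 0, 0], [1, 0, 0, 0], [1, 0, 0, 0], [0, 0, 0, 0]],
])

```text
t: 9.7
tcp_pos: [0.5918, 0.2245, 0.0791]
tool_rot: [0.418, 0.57, -0.418, 0.57]
force: [0.2, -0.1, 0.9]
finger_gap: 0.0
```

Call:
arm_command([
  [[1, 0, 0, 0], [1, 0, 0, 0], [1, 0, 0, 0], [1, 0, 0, 0], [1, 0, 0, 0], [0, 0, 0, 0]],
])

```text
t: 10.3
tcp_pos: [0.592, 0.2245, 0.0745]
tool_rot: [0.418, 0.57, -0.418, 0.57]
force: [-1.1, 0.0, 2.4]
finger_gap: -0.002
```

Call:
arm_command([
  [[1, 0, 0, 0], [1, 0, 0, 0], [0, 0, 0, 0]],
])

```text
t: 10.6
tcp_pos: [0.592, 0.2245, 0.0724]
tool_rot: [0.418, 0.57, -0.418, 0.57]
force: [-0.5, -0.6, 4.3]
finger_gap: -0.001
```

Call:
arm_command([
  [[1, 0, 0, 0], [0, 0, 0, 0]],
])

```text
t: 10.8
tcp_pos: [0.592, 0.2246, 0.0716]
tool_rot: [0.418, 0.57, -0.418, 0.57]
force: [-0.9, -0.8, 5.3]
finger_gap: 0.001
```

Call:
arm_command([
  [[1, 0, 0, 0], [0, 0, 0, 0]],
])

```text
t: 11.0
tcp_pos: [0.5921, 0.2245, 0.0715]
tool_rot: [0.418, 0.57, -0.418, 0.57]
force: [-1.4, -0.6, 9.9]
finger_gap: -0.004
```

It has bottomed out: 9.9 N with no further travel. Next I'll release it and retract well clear.

Call:
arm_command([
  [[-2, 0, 0, 0], [-3, 0, 0, 0], [-5, 0, 0, 0], [-15, 0, 0, 0], [-30, 0, 0, 0], [-40, 0, 0, 0], [-40, 0, 0, 0], [-40, 0, 0, 0], [-20, 0, 0, 0], [0, 0, 0, 0]],
])

```text
t: 12.0
tcp_pos: [0.5941, 0.225, 0.2703]
tool_rot: [0.421, 0.568, -0.416, 0.572]
force: [0.3, -0.2, -0.3]
finger_gap: -0.0
```

```bash
python3 - <<'E'
from h import *
s=status.sense();I=snapshot("wrist");J=snapshot("scene");print(s["t"],s["tcp_pos"],s["force"])
H=np.array([.560,-.206,.1675]);a=.132;ux=np.array([np.cos(a),np.sin(a),0]);uy=np.array([-np.sin(a),np.cos(a),0])
print("shut edge predicted",[proj(cam("scene"),H-.14*ux+k*uy)-[150,0]+[512,0] for k in(-.11,.11)])
cv2.imwrite("pics/c3.png",np.hstack([I,J[:,150:420]])[:,:,::-1])
E
```

```text
12.0 [0.5941 0.225  0.2703] [ 0.2969 -0.1555 -0.313 ]
shut edge predicted [array([640.8642,  81.9867]), array([668.2504, 144.834 ])]
```

View pics/c3.png

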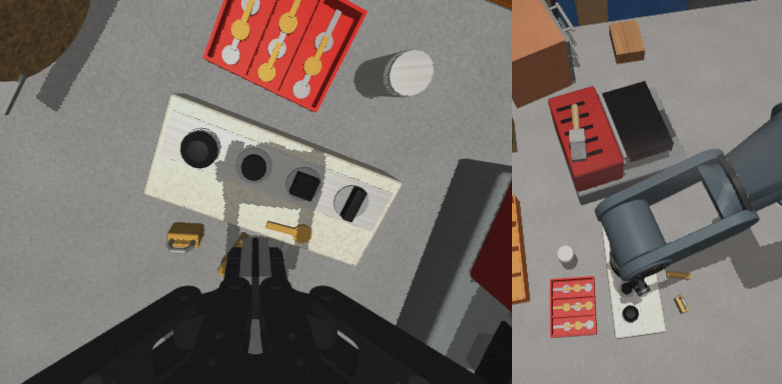

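The guard's free edge is at about (645,82) to (672,148). For a shut guard I predicted (641,82) to (668,145), so it is shut. Start is out again at (254,167), and the keys and locks lie where they were.

```bash
python3 -c "
from station import ticket;print(ticket.sign_off())"
```

```text
the job is handed in; nothing more can be done
None
```

I shut the guard and then pressed the start button, in that order, and handed the job in at about 12 s of the 48 s allowed.

- **Guard:** I pushed it down with the shut fingertips at about 3 N until it met its hard stop at a tip height of 167.4 mm. The force there rose to about 17 N with almost no further movement. The last scene picture shows its free edge within about 5 pixels of where it should be when fully shut.
- **Start button:** I pressed it straight down until it bottomed out at a tip height of 71.5 mm, the expected full 6 mm of travel. The force rose from 5 to 10 N without further movement. After I let go and retracted, the wrist picture shows the cap standing out again, judged by eye only.
- **Everything else:** The other three controls were not touched, and nothing looked moved in the last pictures. The robot finished clear of everything, with about zero force on the tool.

The first two estimates of the button's position differed by 2 to 4 mm, so I refined it with the wrist camera before pressing. The raised-guard angle read from individual corners ranged from 0.44 to 0.74 rad, but pushing by force made this unimportant. No check failed at the end.

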